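Build the mug display bridge on the shop counter

TASK

Set up the mug display: take the plywood board off the slanted white rest and lay it level across the two plywood supports of the stand, centred and down flat between their lips, and only then stand the white mug upright on the white spot in the middle of the board with its handle pointing straight at the green price card. Leave the other goods on the counter where they stand.

Things in the scene. Friction and masses are not known exactly. Their poses are not given: they have to be found in the camera images.
- board: Loose wooden board, 240 long (its x) x 60 wide (y) x 15 mm thick (z), about 0.16 kg. Origin: centre of its underside. A thin white spot, 54 mm across, marks the middle of its top. It starts spot up on the slanted rest, +x end higher, so its x and z axes lean with the slope (0.50 rad), held by its own weight against a low lip at its lower end. Grip it across its width.
- rest: Fixed white slanted rest; origin under its centre on the counter. Its slope rises along its +x (roughly towards the robot's left) at 0.50 rad. The sloping slab, 220 x 34 x 12 mm, centre 85 mm up, is narrower than the board, whose long edges stick out 13 mm each side, free underneath. Lip at the lower end: 50 mm wide, 14 mm above the slab. Foot 200 x 70 x 8 mm.
- stand: Fixed plywood stand; origin under its centre on the counter. Two supports centred 90 mm either side of it along the stand's y, each 40 (y) x 90 mm (x), flat top 80 mm up. Each has lips at its x sides, 70 mm apart inside, reaching 92 mm up; the board lies between them along the stand's y, either way round. Between the supports is only a 6 mm high foot.
- mug: Loose white mug, 58 mm outside diameter at the rim, 70 mm high, wall 4 mm, about 0.16 kg, standing upright. Origin: centre of its underside; z up its axis; the handle sticks out along its +y to 65 mm from the axis, 10 mm thick. May be gripped across the body clear of the handle.
- mug_handle (a point): Point in the mug's handle, 60 mm from the mug's axis (along the mug's +y), 36 mm above its underside.
- green_card: Fixed green tent price card beyond one end of the stand, 76 mm wide x 22 mm deep x 100 mm high; origin under its centre on the counter, 152 mm from the stand's centre along the stand's +y or -y (it varies). The mug's handle is to point at it.
- lime_card: Fixed yellow tent price card of the same size beyond the other end of the stand; origin under its centre.
- red_mug: Loose red mug of the same size as the white one, a bystander; origin under its centre, handle along its +y as on the white mug.
- flask: Loose black flask with a yellow cap, 60 mm diameter, 170 mm high, a bystander; origin under its centre.
- gnome: Loose orange gnome figure, 60 mm diameter, 116 mm high, a bystander; origin under its centre.
- tortoise: Loose green tortoise figure, 76 mm diameter shell 45 mm high, its head reaching 78 mm out along its -x, a bystander; origin under the shell's centre.
- candle: Loose amber candle jar, 64 mm diameter, 75 mm high, a bystander; origin under its centre.
- tin: Loose blue tin, 68 mm diameter, 50 mm high, a bystander; origin under its centre.
Things that resemble listed ones, but are neither listed nor needed, are in the scene too. Several things look just like the green_card: the one meant starts farthest to the robot's left.

How it is judged:
On the way:
1. The board lies level across both supports of the stand, let go, while the mug is still off it (x of board in the frame of stand between -0.009 and 0.009 m and y of board in the frame of stand between -0.016 and 0.016 m and z of board in the frame of stand between 0.076 and 0.084 m and angle between board's own z axis and vertical below 0.05 rad and angle between the x axis of board and the y axis of stand, either way round below 0.09 rad and contact force between the fingers and board below 0.1 N and not (distance between mug and board below 0.04 m)), for 0.3 s.
At the end, for the whole second after the job is handed in: Board level (0.05 rad) on both supports between the lips, along the stand (0.09 rad), centred lengthwise within 16 mm; mug upright on it, within 20 mm lengthwise and 13 mm crosswise of its middle, handle line passing within 45 mm of the green card's centre; all at rest, let go (x of board in the frame of stand between -0.009 and 0.009 m and y of board in the frame of stand between -0.016 and 0.016 m and z of board in the frame of stand between 0.076 and 0.084 m and angle between board's own z axis and vertical below 0.05 rad and angle between the x axis of board and the y axis of stand, either way round below 0.09 rad and x of mug in the frame of board between -0.02 and 0.02 m and y of mug in the frame of board between -0.013 and 0.013 m and z of mug in the frame of board between 0.012 and 0.02 m and angle between mug's own z axis and vertical below 0.06 rad and y of green_card in the frame of mug above 0.1 m and x of green_card in the frame of mug between -0.045 and 0.045 m and linear speed of each of board, mug below 0.02 m/s and angular speed of mug below 0.2 rad/s); the robot touches nothing.
It fails at once if One of the other goods (red mug, flask, gnome, tortoise, candle, tin) is shifted by more than 20 mm or tipped over (distance of any of red_mug, flask, gnome, tortoise, candle, tin from where it was at the start of the episode above 0.02 m or angle between any of red_mug, flask, gnome, tortoise, candle, tin's own z axis and vertical above 0.35 rad).
It also fails if it takes over 59 s, if anything falls off the work surface, if the arm or the gripper's body presses on something with over 40 N, if the wrist force passes 120 N, or if a joint passes its speed limit or range.

ROBOT

A 7-joint arm with a two-finger parallel gripper is mounted at the origin on the work surface. World frame = base frame: x ahead of the robot, y to its left, z up, the work surface at z = 0. Lengths are in m, angles in rad, forces in N, time in s.
With the tool pointing down it reaches from about 0.425 to 0.875 m from the base axis. Payload 9.9 kg.
Tool frame: the origin (TCP) lies at the very end of the fingers, on their centre line; the grasp point (between the pads) lies 19 mm behind it (robot.grip_depth is the z of the grasp point in the tool frame, in m); z points along the fingers, y is the line along which they close (so a half turn about z gives the same grasp; the last joint's range is limited). The gripper opens to 85 mm and grips with 20 to 120 N. Pads are 22 mm wide; open, the fingers measure 114 mm over their backs; the gripper's body (76 mm by 85 mm) begins 54 mm behind the grasp point. The pads swing forward as they close: fully open they stand 13 mm farther back than shut.
Start: joints at [1.235, 0.576, 0.025, 1.437, -0.015, 1.129, -0.057], TCP at [0.168, -0.654, 0.231] pointing down, gripper open.
Joint ranges: [-2.76, 2.76], [-0.34, 2.15], [-1.52, 1.57], [0.19, 2.46], [-1.09, 4.23], [0.17, 1.99], [-2.82, 2.82]. Speed limits (rad/s): [2.22, 2.22, 3.01, 3.01, 3.14, 3.14, 3.14].

INTERFACE

Orientations are given as a unit quaternion [x, y, z, w].
In Python, from station import readout, viewer, ticket, robot gives the robot as it stands.
- The arm moves only by the shell command python3 -m pendant 'ROWS' [FORCE]. ROWS is JSON, a list of rows, each a list of 7 numbers: the shift along the tool's x, y, z each as a share of 0.25 m, from -1 to 1, then the turn, a rotation vector about the tool's x, y, z each as a share of pi rad, from -1 to 1, then the closure, from 0 (fully open) to 1 (shut). A call has 1 to 20 rows; each row is the pose to reach, as a shift and turn from the pose commanded when the call began, along the tool's axes at that moment, turning the shorter way round; what a row does not reach only later rows make up. A row lasts 1/12 s, in which the tool goes at most 41.7 mm and 7.16 degrees, less where a joint would pass 70% of its speed; a pose out of reach is approached as far as the arm can. A call with a number of a shift or a turn outside -1 to 1 is refused whole. A call with a gripper value outside its range is refused whole. The fingers move at their own pace and stop on an object; FORCE is the grip in N (left out, the last holds). Time passes only in rows, so rows that repeat a pose let the fingers close. It gives the time, the measured TCP pose, the force, the opening and the grip force at its end, in the units of the state.
- readout.get_obs(): the state, without advancing time (a new reading comes with each control period).
- viewer.read_camera(name): name is "side" or "top" or "wrist"; returns the picture (420x560x3 uint8, red, green, blue); there is no depth.
- viewer.camera_model(name): a dict with "vfov" (degrees; the focal length in pixels is half the picture's height over the tangent of half this angle, whatever the lens; pixels are square), "cx", "cy" (the principal point, pixels), "rvec" (rotation vector, rad) and "tvec" (3), from world to camera coordinates, as OpenCV has them. Camera axes: x right, y down, z forward; pixel columns grow to the right and rows downward; lengths in m; the calibration is good to about 2 mm. A picture is of the moment at which its call begins: read the wrist's pose just before it. camera_model takes no time and is no camera call; for the wrist camera it gives the pose at the moment of the call.
- ticket.close_job(): hands the job in; it is judged then, once.
Trained networks look in the newest picture that a camera, given by its name, has taken for a name from the list of things; names that differ only in an ending like _2 or _b are one class to them, and where a whole thing is asked for, a point or a joint stands for the part that bears it (a point fixed in the world has none). Each returns a list of dicts, best first, with "confidence" (0 to 1); they miss things now and then, are a little off and sometimes report something else, mostly with a low value. They report only what shows in the picture. A call takes as long as a camera call. They do not tell look-alikes from the thing itself.
- viewer.spot_in(camera, thing): "position" ([x, y, z] in m, in world coordinates, good to about 4 mm: the middle of the surface that is visible of it).
- viewer.outline_of(camera, thing): "mask" (420x560 bool, what is visible of it).
- viewer.landmark_of(camera, thing): "position" ([x, y, z] in m, in world coordinates, good to about 4 mm: a listed point, or the origin of a listed thing).
The state is a dict: "t": time; "q": joint angles; "joint_velocities": joint speeds; "tau": joint torques, N m; "tcp_pos": TCP position; "orientation": TCP orientation; "ft_force": force on the tool from outside, world axes, zero at the start; "ft_torque": the same for the moment, N m; "grip_width": finger opening in m; "finger_force": force on a finger pad.
Only numpy, scipy, OpenCV 4.12 (cv2) and the standard library are available. Lean on these libraries where they do the work, as an engineer would, in place of code of your own. Each camera call takes 0.05 s, during which the arm holds its last target. There are 200 camera calls.

## Working session

There is one attempt and no reset: what is moved stays moved. The work goes in short steps, Python scripts to look and compute and a shell command to move; the robot and the scene stay as the last step left them, time stands still between calls to the robot, and variables do not carry over. Pictures are saved under pics/ and viewed, at most 10 in all, crops included, and the job is handed in when it is done.

```bash
ls; mkdir -p pics; python3 - <<'E'
from station import readout, viewer, ticket, robot
import cv2, numpy as np
o=readout.get_obs();print(o['t'],o['tcp_pos'],o['orientation'],o['grip_width'],robot.grip_depth)
for c in['top','side']:
    im=viewer.read_camera(c);cv2.imwrite(f'pics/{c}0.png',im[:,:,::-1])
    for t in ['board','rest','stand','mug','mug_handle','green_card','lime_card','red_mug','flask','gnome','tortoise','candle','tin']:
        print(c,t,[(np.round(d['position'],3).tolist(),round(d['confidence'],2)) for d in viewer.landmark_of(c,t)][:5])
E
```

```text
pics
0.0 [ 0.16803145 -0.65326972  0.2304257 ] [ 9.92087014e-01  1.25549344e-01 -1.58616400e-04 -8.32812506e-04] 0.08541524013738108 -0.0187
top board [([0.539, -0.263, 0.095], 0.68)]
top rest [([0.541, -0.278, 0.003], 0.72)]
top stand [([0.6, 0.3, 0.001], 0.89)]
top mug [([0.57, 0.011, 0.002], 0.57)]
top mug_handle [([0.524, 0.05, 0.038], 0.58)]
top green_card [([0.578, 0.151, 0.003], 0.98), ([0.359, -0.156, -0.006], 0.91), ([0.616, 0.446, 0.003], 0.61)]
top lime_card [([0.618, 0.447, -0.001], 0.61), ([0.568, 0.011, 0.005], 0.27), ([0.33, -0.306, -0.002], 0.21)]
top red_mug [([0.704, 0.014, -0.005], 0.96)]
top flask [([0.443, -0.01, -0.003], 0.9)]
top gnome [([0.737, -0.115, -0.004], 0.88)]
top tortoise [([0.726, 0.122, -0.001], 0.96)]
top candle [([0.335, 0.31, -0.004], 0.77)]
top tin []
side board []
side rest [([0.542, -0.273, -0.0], 0.89)]
side stand [([0.597, 0.297, -0.0], 0.65), ([0.621, 0.449, -0.001], 0.25)]
side mug [([0.569, 0.01, 0.0], 0.8), ([0.728, 0.118, 0.001], 0.42)]
side mug_handle [([0.519, 0.052, 0.034], 0.93)]
side green_card [([0.582, 0.146, 0.001], 0.75), ([0.363, -0.157, -0.004], 0.66), ([0.542, -0.272, -0.001], 0.57), ([0.621, 0.449, 0.0], 0.38)]
side lime_card [([0.62, 0.447, 0.001], 0.59)]
side red_mug [([0.7, 0.013, 0.004], 0.56)]
side flask [([0.441, -0.01, -0.0], 0.64), ([0.543, -0.272, 0.099], 0.27)]
side gnome [([0.582, 0.143, 0.002], 0.64), ([0.733, -0.113, 0.002], 0.56)]
side tortoise [([0.727, 0.12, 0.001], 0.83), ([0.582, 0.147, 0.003], 0.4)]
side candle [([0.333, 0.306, -0.0], 0.75)]
side tin [([0.333, -0.305, -0.001], 0.95), ([0.702, 0.012, 0.004], 0.61)]
```

View pics/top0.png

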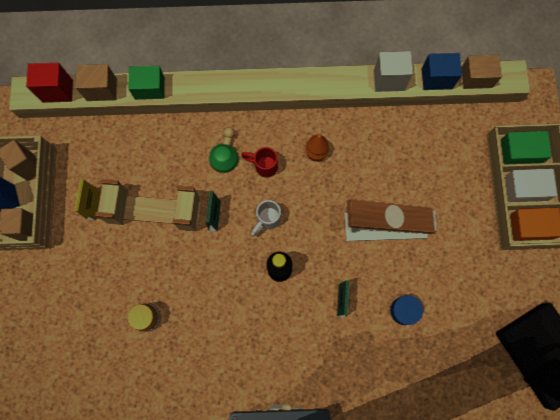

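View pics/side0.png

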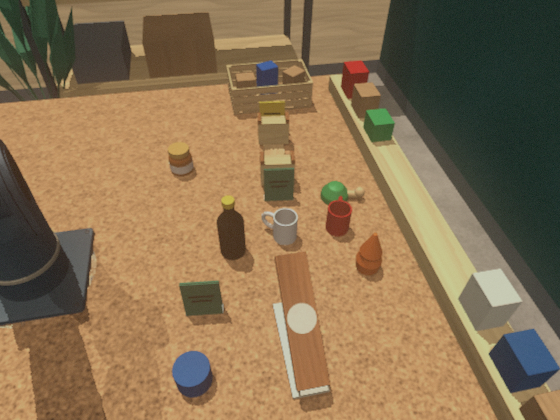

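The top view puts world +y to the left. The stand sits at about px (150,205), with the yellow card at its left end and the right green card at (213,212). The third green card at (343,298) is a decoy. The board is at (390,217) with its spot at (395,216), and the mug is at (268,214) with its handle pointing down-left. The side view agrees. Next I'll fit the board's silhouette.

```bash
cat > h.py <<'E'
from station import readout, viewer, ticket, robot
import cv2, numpy as np
from scipy.spatial.transform import Rotation as R
from scipy.optimize import minimize
def proj(P,m):
    f=210/np.tan(np.radians(m['vfov'])/2)
    K=np.array([[f,0,m['cx']],[0,f,m['cy']],[0,0,1.]])
    return cv2.projectPoints(np.asarray(P,float),np.array(m['rvec'],float),np.array(m['tvec'],float),K,None)[0][:,0]
BOX=np.array([[x,y,z] for x in(-.12,.12) for y in(-.03,.03) for z in(0,.015)])
def board_rot(yaw,pitch): return R.from_euler('ZY',[yaw,-pitch])   # +x end up
def move(target_pos,target_R):
    """Shift/turn in pendant units from the present pose (printed)."""
    o=readout.get_obs();R0=R.from_quat(o['orientation']);
    s=R0.inv().apply(np.array(target_pos)-o['tcp_pos']);r=(R0.inv()*target_R).as_rotvec()
    print('shift',np.round(s/.25,4),'turn',np.round(r/np.pi,4))
def toolR(yaxis,z):   # tool y (closing line), tool z, choosing the sign of y nearer the present
    z=np.array(z)/np.linalg.norm(z);y=np.array(yaxis)-np.dot(yaxis,z)*z;y/=np.linalg.norm(y)
    R0=R.from_quat(readout.get_obs()['orientation'])
    c=[R.from_matrix(np.c_[np.cross(s*y,z),s*y,z]) for s in(1,-1)]
    return min(c,key=lambda a:(R0.inv()*a).magnitude())
E
python3 - <<'E'
from h import *
print(viewer.camera_model('top'))
ms=[]
for c in['top','side']:
    viewer.read_camera(c);d=viewer.outline_of(c,'board')
    print(c,[(round(x['confidence'],2),int(x['mask'].sum())) for x in d])
    if d: ms.append((viewer.camera_model(c),cv2.GaussianBlur(d[0]['mask'].astype(np.float32),(0,0),1)))
def cost(p):
    P=board_rot(p[3],.5).apply(BOX)+p[:3];s=0
    for m,k in ms:
        im=np.zeros((420,560),np.uint8);h=cv2.convexHull(np.round(proj(P,m)*16).astype(np.int32))
        cv2.fillConvexPoly(im,h,1,cv2.LINE_8,4);a=cv2.GaussianBlur(im.astype(np.float32),(0,0),1)
        s+=((a-k)**2).sum()/k.sum()
    return s
for x0 in([.54,-.268,.097,1.53],[.545,-.26,.1,1.6]):
    r=minimize(cost,x0,method='Nelder-Mead',options=dict(initial_simplex=np.array([x0]+[np.array(x0)+d for d in np.diag([.008,.008,.008,.08])])))
    print(np.round(r.x,4),r.fun)
acc={}
for i in range(3):
  for c in['top','side']:
    viewer.read_camera(c)
    for t,p in [('board',[.54,-.268,.097]),('rest',[.541,-.275,0]),('stand',[.6,.3,0]),('green_card',[.58,.149,0]),('lime_card',[.619,.447,0]),('mug',[.57,.01,0]),('mug_handle',[.522,.051,.036])]:
        for d in viewer.landmark_of(c,t):
            if np.linalg.norm(np.array(d['position'])-p)<.03: acc.setdefault(t,[]).append(d['position'])
for t in acc: print(t,len(acc[t]),np.round(np.mean(acc[t],0),4),np.round(np.std(acc[t],0),4))
E
```

```text
{'vfov': 42.33246691844394, 'cx': 281.9911555149931, 'cy': 218.5873172745454, 'rvec': array([ 2.07329237, -2.14290761,  0.22288555]), 'tvec': array([-0.00277899,  0.55189473,  1.22308547])}
top [(0.55, 2384)]
side [(0.95, 4453), (0.49, 870)]
[ 0.5391 -0.2667  0.0929  1.5784] 0.03044813498854637
[ 0.539  -0.2671  0.0932  1.5815] 0.03040967509150505
board 6 [ 0.5421 -0.2659  0.0966] [0.0021 0.0016 0.0036]
rest 6 [ 0.5407 -0.2763 -0.    ] [0.0018 0.0027 0.0012]
stand 6 [0.5975 0.299  0.0013] [0.0026 0.0015 0.0021]
green_card 5 [0.5812 0.1471 0.0022] [0.0016 0.0034 0.0015]
lime_card 6 [6.185e-01 4.479e-01 2.000e-04] [0.0014 0.002  0.0006]
mug 5 [0.5675 0.0117 0.0015] [0.0011 0.0017 0.0018]
mug_handle 6 [0.5226 0.0498 0.0341] [0.0012 0.0016 0.0018]
```

```bash
python3 - <<'E'
from h import *
Rb=board_rot(1.58,.5);n=Rb.apply([0,0,1]);c=np.array([.540,-.268,.095])
T=toolR(Rb.apply([0,1,0]),-n)
move(c+.11*n,T)
E
```

```text
shift [ 1.7742 -0.919   0.159 ] turn [ 0.1055  0.1349 -0.4134]
```

```bash
python3 -m pendant '[[0.2,-0.1,0,0.02,0.03,-0.09,0],[0.4,-0.2,0,0.04,0.05,-0.17,0],[0.6,-0.3,0,0.055,0.07,-0.22,0],[0.8,-0.4,0,0.07,0.09,-0.28,0],[1,-0.52,0,0.09,0.11,-0.35,0],[1,-0.52,0,0.1055,0.135,-0.4134,0],[1,-0.52,0,0.1055,0.135,-0.4134,0],[1,-0.52,0,0.1055,0.135,-0.4134,0],[1,-0.52,0,0.1055,0.135,-0.4134,0],[1,-0.52,0,0.1055,0.135,-0.4134,0],[1,-0.52,0,0.1055,0.135,-0.4134,0]]' 30
python3 - <<'E'
from h import *
Rb=board_rot(1.58,.5);n=Rb.apply([0,0,1]);c=np.array([.540,-.268,.095])
T=toolR(Rb.apply([0,1,0]),-n)
move(c+.09*n,T);print(readout.get_obs()['q'])
E
```

```text
t: 4.92
tcp_pos: [0.3775, -0.466, 0.2313]
orientation: [0.691, 0.68, 0.172, -0.173]
ft_force: [0.5, -0.5, -0.8]
grip_width: 0.0853
finger_force: 0.0
shift [0.4477 0.6437 0.4963] turn [ 0.0021  0.0025 -0.0075]
[ 1.19246503  0.73396275 -0.43726266  1.27972507 -0.04776719  1.54120004
  0.79897165]
```

```bash
python3 -m pendant '[[0.1,0.16,0.1,0,0,-0.003,0],[0.2,0.3,0.2,0.002,0.0025,-0.0075,0],[0.3,0.45,0.3,0.002,0.0025,-0.0075,0],[0.4,0.58,0.4,0.002,0.0025,-0.0075,0],[0.448,0.644,0.496,0.002,0.0025,-0.0075,0],[0.448,0.644,0.496,0.002,0.0025,-0.0075,0],[0.448,0.644,0.496,0.002,0.0025,-0.0075,0],[0.448,0.644,0.496,0.002,0.0025,-0.0075,0],[0.448,0.644,0.496,0.002,0.0025,-0.0075,0]]'
python3 - <<'E'
from h import *
Rb=board_rot(1.58,.5);n=Rb.apply([0,0,1]);c=np.array([.540,-.268,.095])
T=toolR(Rb.apply([0,1,0]),-n)
im=np.ascontiguousarray(viewer.read_camera('wrist')[:,:,::-1]);m=viewer.camera_model('wrist')
P=proj(Rb.apply(BOX)+c,m);Q=np.round(P).astype(int)
for i in (1,3,5,7):cv2.circle(im,tuple(int(v) for v in Q[i]),3,(0,255,0),-1)
cv2.circle(im,tuple(int(v) for v in proj([c+.015*n],m)[0]),3,(255,0,0),-1)
cv2.imwrite('pics/w1.png',im);move(c-.015*n,T)
E
```

```text
t: 5.67
tcp_pos: [0.5411, -0.3126, 0.1735]
orientation: [0.684, 0.686, 0.173, -0.175]
ft_force: [-0.6, -0.1, -0.6]
grip_width: 0.0855
finger_force: 0.0
shift [ 0.0093 -0.0026  0.4228] turn [ 0.0006  0.0009 -0.0022]
```

View pics/w1.png

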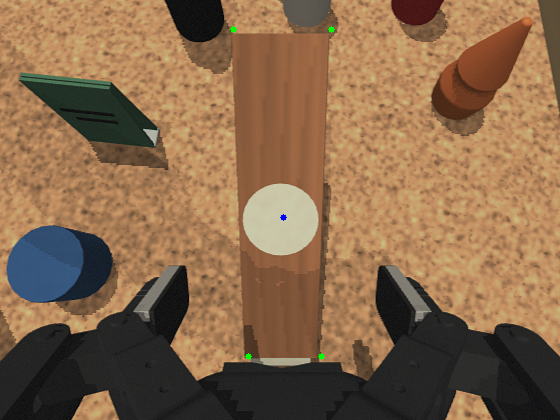

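The projected corners and spot centre (280,219 actual, 283,217 predicted) agree to about 2 mm. I'll descend and grip.

```bash
python3 -m pendant '[[0.005,0,0.12,0,0,0,0],[0.01,0,0.24,0,0,0,0],[0.01,0,0.34,0,0,0,0],[0.01,0,0.42,0,0,0,0],[0.01,0,0.42,0,0,0,0],[0.01,0,0.42,0,0,0,0],[0.01,0,0.42,0,0,0,1],[0.01,0,0.42,0,0,0,1],[0.01,0,0.42,0,0,0,1],[0.01,0,0.42,0,0,0,1],[0.01,0,0.42,0,0,0,1],[0.01,0,0.42,0,0,0,1],[0.01,0,0.42,0,0,0,1],[0.01,0,0.42,0,0,0,1]]' 60
```

```text
t: 6.88
tcp_pos: [0.5418, -0.261, 0.0841]
orientation: [0.685, 0.686, 0.174, -0.173]
ft_force: [-0.6, -2.6, 4.1]
grip_width: 0.0589
finger_force: 65.2
```

```bash
python3 -m pendant '[[0.01,0,-0.05,0,0,0,1],[0.01,0,-0.12,0,0,0,1],[0.01,0,-0.25,0,0,0,1],[0.01,0,-0.38,0,0,0,1],[0.01,0,-0.5,0,0,0,1],[0.01,0,-0.6,0,0,0,1],[0.01,0,-0.6,0,0,0,1],[0.01,0,-0.6,0,0,0,1]]'
python3 - <<'E'
from h import *
move([.54,-.25,.27],toolR([.992,-.123,0],[0,0,-1]))
E
```

```text
t: 7.55
tcp_pos: [0.542, -0.3301, 0.217]
orientation: [0.685, 0.686, 0.174, -0.173]
ft_force: [-0.3, -0.6, -1.4]
grip_width: 0.0591
finger_force: 65.0
shift [ 0.3828 -0.0069 -0.034 ] turn [-0.0095 -0.1576  0.0393]
```

```bash
python3 -m pendant '[[0.06,0,-0.01,-0.001,-0.025,0.006,1],[0.14,0,-0.02,-0.003,-0.055,0.013,1],[0.22,0,-0.03,-0.005,-0.09,0.02,1],[0.32,-0.007,-0.034,-0.007,-0.125,0.03,1],[0.38,-0.007,-0.034,-0.0095,-0.158,0.039,1],[0.38,-0.007,-0.034,-0.0095,-0.158,0.039,1],[0.38,-0.007,-0.034,-0.0095,-0.158,0.039,1],[0.38,-0.007,-0.034,-0.0095,-0.158,0.039,1]]'
python3 - <<'E'
from h import *
move([.598,.298,.2],toolR([.992,-.123,0],[0,0,-1]));print(readout.get_obs()['q'])
E
```

```text
t: 8.22
tcp_pos: [0.5391, -0.2487, 0.2677]
orientation: [0.748, 0.664, -0.001, -0.002]
ft_force: [0.2, -1.1, -1.7]
grip_width: 0.0589
finger_force: 65.0
shift [ 2.199  -0.0245  0.2743] turn [-0.0013 -0.0005  0.0014]
[ 0.57343304  0.43847514 -0.33534471  1.59441459  0.1533863   1.13920538
  0.08353131]
```

```bash
python3 -m pendant '[[0.05,0,0,0,0,0,1],[0.15,0,0,0,0,0,1],[0.28,0,0,0,0,0,1],[0.42,0,0,0,0,0,1],[0.57,0,0,0,0,0,1],[0.72,0,0,0,0,0,1],[0.86,0,0,0,0,0,1],[1,0,0,0,0,0,1]]'
python3 -m pendant '[[0.14,0,0,0,0,0,1],[0.28,0,0,0,0,0,1],[0.42,0,0,0,0,0,1],[0.57,0,0,0,0,0,1],[0.72,0,0,0,0,0,1],[0.86,0,0,0,0,0,1],[0.95,0,0,0,0,0,1],[1,0,0,0,0,0,1],[1,0,0,0,0,0,1],[1,0,0,0,0,0,1]]'
python3 - <<'E'
from h import *
move([.598,.298,.18],toolR([.992,-.123,0],[0,0,-1]))
E
```

```text
t: 8.88
tcp_pos: [0.5695, -0.0005, 0.2676]
orientation: [0.749, 0.662, -0.001, -0.002]
ft_force: [0.3, 0.5, -1.5]
grip_width: 0.0588
finger_force: 65.0
t: 9.72
tcp_pos: [0.6, 0.2456, 0.2678]
orientation: [0.749, 0.663, -0.001, -0.001]
ft_force: [0.0, -0.6, -1.1]
grip_width: 0.0589
finger_force: 65.0
shift [ 0.207  -0.032   0.3514] turn [-0.0013  0.0001  0.0005]
```

```bash
python3 -m pendant '[[0.05,-0.01,0.03,0,0,0,1],[0.1,-0.02,0.1,0,0,0,1],[0.15,-0.03,0.17,-0.001,0,0,1],[0.207,-0.03,0.24,-0.001,0,0,1],[0.207,-0.03,0.24,-0.001,0,0,1],[0.207,-0.03,0.24,-0.001,0,0,1],[0.207,-0.03,0.24,-0.001,0,0,1]]'
python3 - <<'E'
from h import *
o=readout.get_obs();R0=R.from_quat(o['orientation']);t0=np.array(o['tcp_pos']);print(t0)
im=viewer.read_camera('wrist')[:,:,::-1];cv2.imwrite('pics/w2.png',im);ms=[]
for c in['top','side','wrist']:
    if c!='wrist': cv2.imwrite(f'pics/{c}2.png',viewer.read_camera(c)[:,:,::-1])
    print(c,[(d['confidence'],np.round(d['position'],4)) for d in viewer.landmark_of(c,'board')],
      [(d['confidence'],np.round(d['position'],4)) for d in viewer.landmark_of(c,'stand')])
E
python3 -c "
import cv2,numpy as np
cv2.imwrite('pics/c2.png',np.vstack([np.hstack([cv2.resize(cv2.imread(f'pics/{n}2.png'),(400,300)) for n in r]) for r in (('top','side'),('wrist','wrist'))]))"
```

```text
t: 10.3
tcp_pos: [0.5991, 0.2979, 0.2094]
orientation: [0.749, 0.662, 0.001, 0.0]
ft_force: [-0.3, -1.1, -0.2]
grip_width: 0.0594
finger_force: 64.9
[0.59911276 0.29785736 0.20938517]
top [] [(0.42, array([0.5671, 0.0113, 0.0027]))]
side [(0.62, array([0.6025, 0.2968, 0.2293]))] [(0.77, array([ 5.947e-01,  3.003e-01, -3.000e-04]))]
wrist [(0.64, array([0.6024, 0.2985, 0.2219]))] [(0.46, array([ 0.3362,  0.3061, -0.0004]))][ WARN:0@0.018] global loadsave.cpp:275 findDecoder imread_('pics/wrist2.png'): can't open/read file: check file path/integrity
Traceback (most recent call last):
cv2.error: OpenCV(4.12.0) /io/opencv/modules/imgproc/src/resize.cpp:4208: error: (-215:Assertion failed) !ssize.empty() in function 'resize'
```

```bash
python3 - <<'E'
from h import *
m=viewer.camera_model('wrist');im=cv2.imread('pics/w2.png')
o=readout.get_obs();R0=R.from_quat(o['orientation'])
p=o['tcp_pos']+R0.apply([0,0,-.013]);Rb=R0*R.from_euler('x',np.pi)
for Q in proj(Rb.apply(BOX[1::2])+p,m):cv2.circle(im,tuple(int(v) for v in Q),3,(0,255,0),-1)
c=proj(Rb.apply([[.027*np.cos(a),.027*np.sin(a),.015] for a in np.linspace(0,6.28,40)])+p,m)
cv2.polylines(im,[c.astype(np.int32)],True,(255,0,0),1)
S=R.from_euler('z',-.123)
for y in(-.09,.09):
  for x in(-.035,.035):
    for dy in (-.02,.02):
      q=proj([S.apply([x,y+dy,.092])+[.598,.298,0]],m)[0]
      if abs(q).max()<1000: cv2.circle(im,tuple(int(v) for v in q),2,(255,0,255),-1)
s=cv2.imread('pics/side2.png')[60:240,180:380]
out=np.hstack([cv2.resize(im,(400,300)),cv2.resize(s,(333,300))])
cv2.imwrite('pics/c2.png',out)
E
```

```text
(no output)
```

View pics/c2.png

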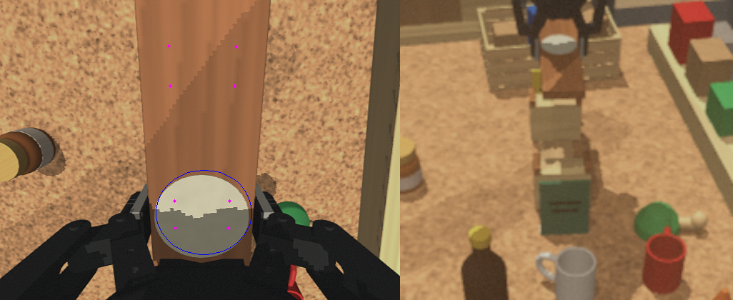

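```bash
python3 -m pendant '[[0.008,0,0.05,0,0,0,1],[0.008,0,0.14,0,0,0,1],[0.008,0,0.24,0,0,0,1],[0.008,0,0.33,0,0,0,1],[0.008,0,0.4,0,0,0,1],[0.008,0,0.4,0,0,0,1],[0.008,0,0.4,0,0,0,1]]'
python3 - <<'E'
from h import *
w=viewer.read_camera('wrist')[:,:,::-1];s=viewer.read_camera('side')[:,:,::-1];t=viewer.read_camera('top')[:,:,::-1]
m=viewer.camera_model('wrist');w=w.copy()
S=R.from_euler('z',-.123)
for y in(.07,.11):
  for x in(-.035,.035):
      q=proj([S.apply([x,y,.092])+[.5985,.298,0]],m)[0]
      cv2.circle(w,tuple(int(v) for v in q),2,(255,0,255),-1)
out=np.vstack([np.hstack([cv2.resize(s[80:215,210:340],(400,400)),cv2.resize(t[150:260,70:240],(400,260))]) if 0 else np.hstack([cv2.resize(s[90:210,210:340],(390,300)),cv2.resize(t[155:255,75:235],(410,300))]),np.hstack([cv2.resize(w,(400,300)),np.zeros((300,400,3),np.uint8)])])
cv2.imwrite('pics/c3.png',out);print(readout.get_obs()['tcp_pos'])
E
```

```text
t: 11.33
tcp_pos: [0.598, 0.3014, 0.1078]
orientation: [0.748, 0.663, -0.001, -0.001]
ft_force: [-1.2, 0.3, -0.4]
grip_width: 0.059
finger_force: 64.9
[0.59939083 0.30224124 0.11036569]
```

View pics/c3.png

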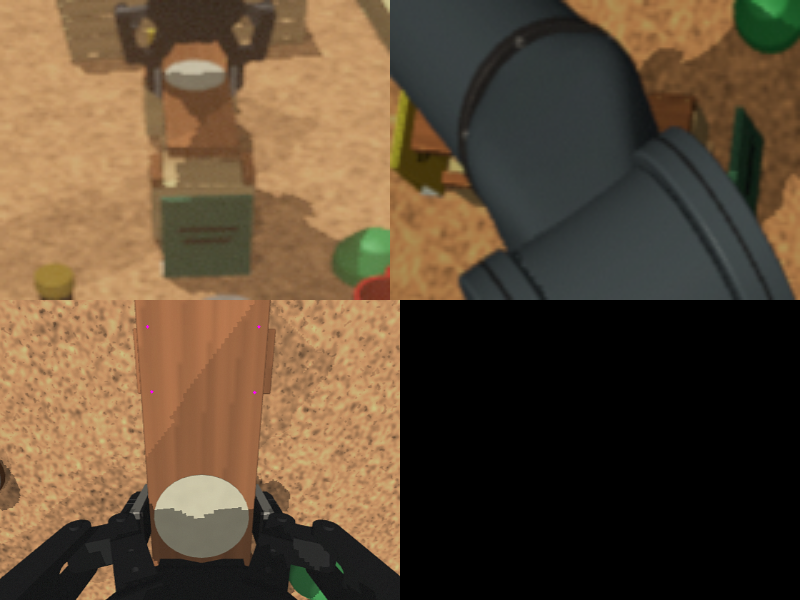

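```bash
python3 -m pendant '[[-0.003,0.001,0.02,0,0,0,1],[-0.003,0.001,0.04,0,0,0,1],[-0.003,0.001,0.05,0,0,0,1],[-0.003,0.001,0.052,0,0,0,1],[-0.003,0.001,0.052,0,0,0,1],[-0.003,0.001,0.052,0,0,0,1]]'
```

```text
t: 11.98
tcp_pos: [0.5989, 0.3009, 0.0961]
orientation: [0.748, 0.663, 0.001, -0.0]
ft_force: [0.2, 0.4, -2.0]
grip_width: 0.0588
finger_force: 64.9
```

```bash
python3 -m pendant '[[0,0,0.004,0,0,0,1],[0,0,0.008,0,0,0,1],[0,0,0.012,0,0,0,1],[0,0,0.012,0,0,0,1],[0,0,0.012,0,0,0,1]]'
```

```text
t: 12.4
tcp_pos: [0.5988, 0.3008, 0.0929]
orientation: [0.748, 0.663, 0.001, -0.0]
ft_force: [-0.2, 0.4, -1.1]
grip_width: 0.0589
finger_force: 64.9
```

```bash
python3 -m pendant '[[0,0,0.004,0,0,0,1],[0,0,0.008,0,0,0,1],[0,0,0.01,0,0,0,1],[0,0,0.01,0,0,0,1]]'
```

```text
t: 12.73
tcp_pos: [0.5988, 0.3008, 0.0904]
orientation: [0.748, 0.663, 0.001, -0.0]
ft_force: [-0.1, 0.2, -1.3]
grip_width: 0.0587
finger_force: 64.9
```

```bash
python3 -m pendant '[[0,0,0.004,0,0,0,1],[0,0,0.008,0,0,0,1],[0,0,0.01,0,0,0,1],[0,0,0.01,0,0,0,1]]'
python3 -m pendant '[[0,0,0.004,0,0,0,1],[0,0,0.008,0,0,0,1],[0,0,0.008,0,0,0,1]]'
```

```text
t: 13.07
tcp_pos: [0.5988, 0.3008, 0.0879]
orientation: [0.748, 0.663, 0.001, -0.0]
ft_force: [-0.0, -0.2, 0.1]
grip_width: 0.059
finger_force: 64.9
t: 13.32
tcp_pos: [0.5988, 0.3008, 0.0858]
orientation: [0.748, 0.663, 0.001, -0.0]
ft_force: [-0.3, -0.8, -1.3]
grip_width: 0.0587
finger_force: 64.9
```

TCP is below the underside, so contact should come at a TCP height of about 0.067. I'll keep going down.

```bash
python3 -m pendant '[[0,0,0.015,0,0,0,1],[0,0,0.03,0,0,0,1],[0,0,0.045,0,0,0,1],[0,0,0.055,0,0,0,1],[0,0,0.06,0,0,0,1],[0,0,0.06,0,0,0,1]]'
python3 -m pendant '[[0,0,0.004,0,0,0,1],[0,0,0.008,0,0,0,1],[0,0,0.012,0,0,0,1],[0,0,0.012,0,0,0,1]]'
```

```text
t: 13.82
tcp_pos: [0.5987, 0.3008, 0.0705]
orientation: [0.748, 0.663, 0.0, -0.0]
ft_force: [-0.2, -0.1, -1.4]
grip_width: 0.0593
finger_force: 64.9
t: 14.15
tcp_pos: [0.5988, 0.3008, 0.0679]
orientation: [0.748, 0.663, 0.001, -0.0]
ft_force: [-1.1, 0.1, -1.3]
grip_width: 0.0588
finger_force: 64.9
```

```bash
python3 -m pendant '[[0,0,0.004,0,0,0,1],[0,0,0.006,0,0,0,1],[0,0,0.006,0,0,0,1]]'
python3 -m pendant '[[0,0,0.004,0,0,0,1],[0,0,0.006,0,0,0,1],[0,0,0.006,0,0,0,1]]'
```

```text
t: 14.4
tcp_pos: [0.599, 0.301, 0.0668]
orientation: [0.748, 0.663, 0.001, -0.0]
ft_force: [-0.9, 0.5, 0.5]
grip_width: 0.0589
finger_force: 65.1
t: 14.65
tcp_pos: [0.599, 0.301, 0.0667]
orientation: [0.748, 0.663, 0.001, 0.0]
ft_force: [-3.7, -3.5, 14.4]
grip_width: 0.0589
finger_force: 66.7
```

Contact at 0.067 with 14 N. Releasing and rising.

```bash
python3 -m pendant '[[0,0,0,0,0,0,0.3],[0,0,0,0,0,0,0],[0,0,0,0,0,0,0],[0,0,0,0,0,0,0],[0,0,0,0,0,0,0],[0,0,-0.03,0,0,0,0],[0,0,-0.1,0,0,0,0],[0,0,-0.2,0,0,0,0],[0,0,-0.35,0,0,0,0],[0,0,-0.5,0,0,0,0],[0,0,-0.6,0,0,0,0],[0,0,-0.6,0,0,0,0]]'
python3 - <<'E'
from h import *
move([.5675,.09,.24],toolR([np.cos(.87),np.sin(.87),0],[0,0,-1]));print(readout.get_obs()['q'][6])
E
```

```text
t: 15.65
tcp_pos: [0.6009, 0.3025, 0.2221]
orientation: [0.748, 0.663, 0.005, 0.001]
ft_force: [0.9, 0.7, -0.6]
grip_width: 0.085
finger_force: 0.0
shift [-0.8594 -0.0297 -0.0782] turn [ 0.0036 -0.0008 -0.3154]
-0.8683152260371616
```

```bash
python3 -m pendant '[[-0.05,0,-0.02,0,0,-0.03,0],[-0.15,0,-0.04,0,0,-0.06,0],[-0.28,-0.01,-0.06,0.002,0,-0.09,0],[-0.42,-0.02,-0.07,0.003,0,-0.12,0],[-0.57,-0.03,-0.07,0.003,0,-0.15,0],[-0.71,-0.03,-0.07,0.003,0,-0.18,0],[-0.86,-0.03,-0.07,0.003,0,-0.205,0],[-0.86,-0.03,-0.07,0.003,0,-0.205,0],[-0.86,-0.03,-0.07,0.003,0,-0.205,0]]'
python3 - <<'E'
from h import *
o=readout.get_obs();print(o['q'])
m=viewer.camera_model('wrist')
w=viewer.read_camera('wrist')[:,:,::-1].copy()
for n in('mug','mug_handle'): print('wrist',n,[(round(d['confidence'],2),np.round(d['position'],4)) for d in viewer.landmark_of('wrist',n)])
s=viewer.read_camera('side')[:,:,::-1];t=viewer.read_camera('top')[:,:,::-1].copy()
for c in('side','top'):
  for n in('board','mug','mug_handle'): print(c,n,[(round(d['confidence'],2),np.round(d['position'],4)) for d in viewer.landmark_of(c,n)])
for q in proj(R.from_euler('z',1.4478).apply(BOX[1::2])+[.5985,.299,.08],viewer.camera_model('top')): cv2.circle(t,tuple(int(v) for v in np.round(q)),0,(0,255,0),-1)
out=np.vstack([np.hstack([cv2.resize(s[90:210,210:340],(390,300)),cv2.resize(t[155:255,75:235],(410,300))]),np.hstack([cv2.resize(w,(400,300)),np.zeros((300,400,3),np.uint8)])])
cv2.imwrite('pics/c4.png',out)
move([.5675,.0117,.11],toolR([np.cos(.52),np.sin(.52),0],[0,0,-1]))
E
```

```text
t: 16.4
tcp_pos: [0.5655, 0.0847, 0.2322]
orientation: [0.502, 0.865, -0.003, -0.003]
ft_force: [0.2, 1.0, 0.1]
grip_width: 0.0853
finger_force: 0.0
[ 0.15809203  0.46982812 -0.58799519  1.69369607  0.28794423  1.07505787
 -0.00240049]
wrist mug [(0.94, array([0.5682, 0.0119, 0.0013])), (0.67, array([0.53  , 0.0494, 0.0357]))]
wrist mug_handle [(0.81, array([0.5265, 0.044 , 0.0386]))]
side board [(0.6, array([0.6019, 0.3007, 0.0851]))]
side mug [(0.68, array([ 0.5735,  0.0106, -0.003 ]))]
side mug_handle []
top board [(0.84, array([0.5974, 0.3033, 0.0805]))]
top mug []
top mug_handle []
shift [-0.2722 -0.1432  0.489 ] turn [-0.0024 -0.0011  0.0013]
```

View pics/c4.png

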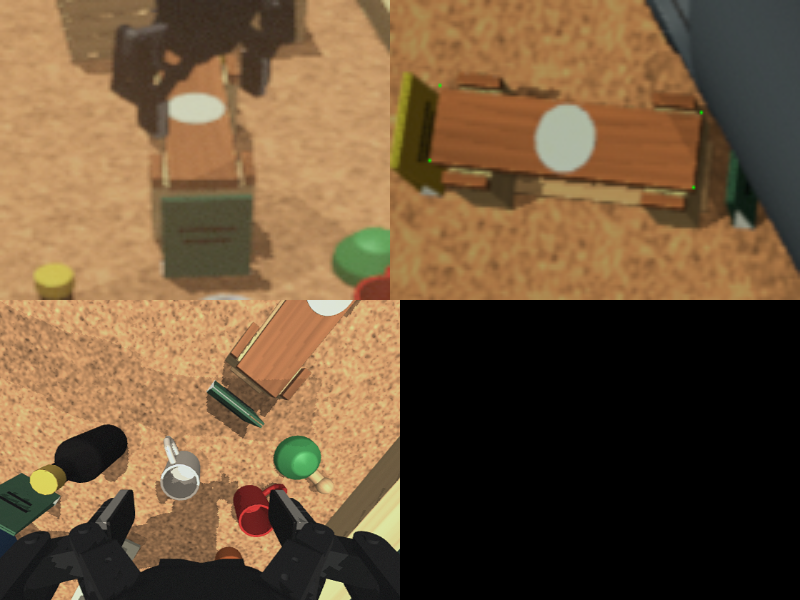

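The board lies flat between the lips: its spot is at (565,138) in the top crop and the corners match the prediction. The white mug is clear of its neighbours, so I'll grasp it next.

```bash
python3 -m pendant '[[-0.1,-0.05,0,0,0,0,0],[-0.2,-0.1,0.05,-0.002,-0.001,0.001,0],[-0.272,-0.143,0.15,-0.002,-0.001,0.001,0],[-0.272,-0.143,0.28,-0.002,-0.001,0.001,0],[-0.272,-0.143,0.4,-0.002,-0.001,0.001,0],[-0.272,-0.143,0.489,-0.002,-0.001,0.001,0],[-0.272,-0.143,0.489,-0.002,-0.001,0.001,0],[-0.272,-0.143,0.489,-0.002,-0.001,0.001,0]]'
python3 - <<'E'
from h import *
move([.568,.0117,.021],toolR([np.cos(.52),np.sin(.52),0],[0,0,-1]))
E
```

```text
t: 17.62
tcp_pos: [0.5671, 0.0115, 0.1097]
orientation: [0.501, 0.865, -0.001, -0.001]
ft_force: [0.3, 0.4, 0.7]
grip_width: 0.0855
finger_force: 0.0
shift [-0.0018  0.0047  0.3546] turn [-0.001  -0.0005  0.0003]
```

```bash
python3 -m pendant '[[-0.002,0.004,0.08,0,0,0,0],[-0.002,0.004,0.18,0,0,0,0],[-0.002,0.004,0.28,0,0,0,0],[-0.002,0.004,0.355,0,0,0,0],[-0.002,0.004,0.355,0,0,0,0],[-0.002,0.004,0.355,0,0,0,0.5],[-0.002,0.004,0.355,0,0,0,1],[-0.002,0.004,0.355,0,0,0,1],[-0.002,0.004,0.355,0,0,0,1],[-0.002,0.004,0.355,0,0,0,1],[-0.002,0.004,0.355,0,0,0,1],[-0.002,0.004,0.355,0,0,0,1]]' 40
python3 -m pendant '[[-0.002,0,-0.03,0,0,0,1],[-0.002,0,-0.1,0,0,0,1],[-0.002,0,-0.22,0,0,0,1],[-0.002,0,-0.36,0,0,0,1],[-0.002,0,-0.5,0,0,0,1],[-0.002,0,-0.65,0,0,0,1],[-0.002,0,-0.75,0,0,0,1],[-0.002,0,-0.75,0,0,0,1],[-0.002,0,-0.75,0,0,0,1]]'
```

```text
t: 18.62
tcp_pos: [0.57, 0.0116, 0.0238]
orientation: [0.502, 0.865, 0.001, 0.001]
ft_force: [-1.1, -0.7, 5.2]
grip_width: 0.0582
finger_force: 42.1
t: 19.37
tcp_pos: [0.5697, 0.011, 0.2116]
orientation: [0.502, 0.865, 0.001, 0.001]
ft_force: [-0.2, 0.2, -2.6]
grip_width: 0.0579
finger_force: 43.6
```

```bash
python3 - <<'E'
from h import *
o=readout.get_obs();R0=R.from_quat(o['orientation']);a=np.radians(152.5)
y=np.array([np.cos(a),np.sin(a),0]);z=np.array([0,0,-1.])
move([.5985,.300,.23],R.from_matrix(np.c_[np.cross(y,z),y,z]))
print([(round(d['confidence'],2),np.round(np.array(d['position'])-o['tcp_pos'],4)) for d in (viewer.read_camera('wrist') is not None and viewer.landmark_of('wrist','mug_handle'))])
E
```

```text
shift [ 0.9458  0.6746 -0.0738] turn [-2.000e-04  1.200e-03 -6.817e-01]
[(0.72, array([-0.0431,  0.032 ,  0.0151]))]
```

```bash
python3 -m pendant '[[0.06,0.04,-0.02,0,0,-0.03,1],[0.14,0.1,-0.04,0,0,-0.065,1],[0.23,0.16,-0.074,0,0,-0.1,1],[0.32,0.23,-0.074,0,0,-0.14,1],[0.42,0.3,-0.074,0,0,-0.18,1],[0.52,0.37,-0.074,0,0,-0.22,1],[0.62,0.44,-0.074,0,0,-0.26,1],[0.72,0.51,-0.074,0,0,-0.3,1],[0.81,0.58,-0.074,0,0,-0.34,1],[0.89,0.64,-0.074,0,0,-0.38,1],[0.946,0.675,-0.074,0,0,-0.42,1],[0.946,0.675,-0.074,0,0,-0.46,1],[0.946,0.675,-0.074,0,0,-0.5,1],[0.946,0.675,-0.074,0,0,-0.54,1],[0.946,0.675,-0.074,0,0,-0.58,1],[0.946,0.675,-0.074,0,0,-0.62,1],[0.946,0.675,-0.074,0,0,-0.65,1],[0.946,0.675,-0.074,0,0.001,-0.675,1],[0.946,0.675,-0.074,0,0.001,-0.675,1],[0.946,0.675,-0.074,0,0.001,-0.675,1]]'
python3 - <<'E'
from h import *
o=readout.get_obs();a=np.radians(151.5)
y=np.array([np.cos(a),np.sin(a),0]);z=np.array([0,0,-1.])
move([.5985,.300,.135],R.from_matrix(np.c_[np.cross(y,z),y,z]));print(o['tcp_pos'],o['q'])
for c in('side','wrist'):
    im=viewer.read_camera(c)
    print(c,[(n,round(d['confidence'],2),np.round(np.array(d['position']),4)) for n in('mug','mug_handle','board') for d in viewer.landmark_of(c,n)])
cv2.imwrite('pics/w5.png',im[:,:,::-1])
E
```

```text
t: 21.13
tcp_pos: [0.5975, 0.2997, 0.2257]
orientation: [-0.509, 0.861, 0.001, -0.003]
ft_force: [0.0, -0.5, -1.5]
grip_width: 0.0583
finger_force: 43.6
shift [-0.0045 -0.0047  0.3629] turn [ 0.0015 -0.0012 -0.0018]
[0.59748093 0.29967942 0.22573135] [ 0.0220609   0.7609338  -1.08650906  1.43428801  0.67078074  1.35325335
  1.54497054]
side [('mug', 0.69, array([0.5967, 0.2983, 0.2015])), ('mug', 0.4, array([0.5998, 0.2988, 0.0844])), ('mug_handle', 0.85, array([0.589 , 0.2371, 0.2378])), ('board', 0.79, array([0.6021, 0.2964, 0.0836]))]
wrist [('mug', 0.87, array([0.5984, 0.3011, 0.2037])), ('mug_handle', 0.69, array([0.5933, 0.2358, 0.2392])), ('board', 0.88, array([0.5999, 0.2994, 0.0783]))]
```

View pics/w5.png

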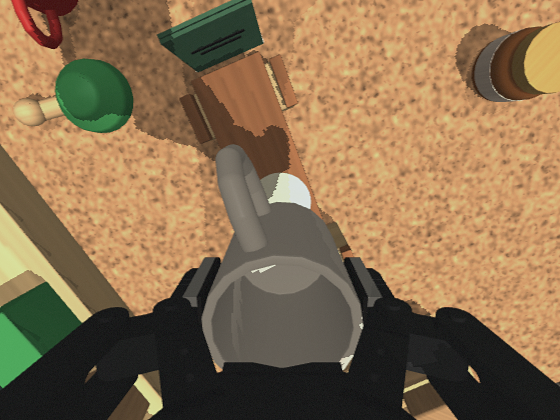

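```bash
python3 -m pendant '[[-0.004,-0.007,0.05,0.0015,-0.001,0,1],[-0.004,-0.007,0.14,0.0015,-0.001,0,1],[-0.004,-0.007,0.24,0.0015,-0.001,0,1],[-0.004,-0.007,0.33,0.0015,-0.001,0,1],[-0.004,-0.007,0.39,0.0015,-0.001,0,1],[-0.004,-0.007,0.4,0.0015,-0.001,0,1],[-0.004,-0.007,0.4,0.0015,-0.001,0,1],[-0.004,-0.007,0.4,0.0015,-0.001,0,1]]'
python3 -m pendant '[[0,0,0.004,0,0,0,1],[0,0,0.008,0,0,0,1],[0,0,0.012,0,0,0,1],[0,0,0.012,0,0,0,1]]'
```

```text
t: 22.2
tcp_pos: [0.5998, 0.3008, 0.1284]
orientation: [-0.51, 0.86, -0.0, 0.001]
ft_force: [0.0, 1.4, -1.7]
grip_width: 0.0582
finger_force: 43.6
t: 22.53
tcp_pos: [0.5996, 0.3001, 0.1245]
orientation: [-0.51, 0.86, -0.0, 0.001]
ft_force: [0.1, 0.3, -3.1]
grip_width: 0.0583
finger_force: 43.6
```

```bash
python3 -m pendant '[[0,0,0.004,0,0,0,1],[0,0,0.01,0,0,0,1],[0,0,0.016,0,0,0,1],[0,0,0.016,0,0,0,1]]'
python3 -m pendant '[[0,0,0.003,0,0,0,1],[0,0,0.006,0,0,0,1],[0,0,0.006,0,0,0,1]]'
```

```text
t: 22.87
tcp_pos: [0.5994, 0.2999, 0.1198]
orientation: [-0.51, 0.86, -0.0, 0.0]
ft_force: [-0.4, 0.4, -1.7]
grip_width: 0.0577
finger_force: 43.6
t: 23.12
tcp_pos: [0.5995, 0.3001, 0.1189]
orientation: [-0.51, 0.86, -0.0, 0.001]
ft_force: [-0.3, -1.3, 0.9]
grip_width: 0.0579
finger_force: 43.7
```

```bash
python3 -m pendant '[[0,0,0.002,0,0,0,1],[0,0,0.004,0,0,0,1],[0,0,0.004,0,0,0,1]]'
```

```text
t: 23.37
tcp_pos: [0.5996, 0.3001, 0.1189]
orientation: [-0.51, 0.86, -0.001, 0.001]
ft_force: [-2.4, -3.4, 9.8]
grip_width: 0.0578
finger_force: 44.3
```

Contact. Release, rise straight up and back away.

```bash
python3 -m pendant '[[0,0,0,0,0,0,0.4],[0,0,0,0,0,0,0],[0,0,0,0,0,0,0],[0,0,0,0,0,0,0],[0,0,0,0,0,0,0],[0,0,-0.03,0,0,0,0],[0,0,-0.1,0,0,0,0],[0,0,-0.2,0,0,0,0],[0,0,-0.35,0,0,0,0],[0,0,-0.5,0,0,0,0],[0,0,-0.6,0,0,0,0],[0.15,0,-0.6,0,0,0,0],[0.3,0,-0.6,0,0,0,0],[0.45,0,-0.6,0,0,0,0],[0.6,0,-0.6,0,0,0,0],[0.7,0,-0.6,0,0,0,0],[0.7,0,-0.6,0,0,0,0],[0.7,0,-0.6,0,0,0,0]]'
python3 - <<'E'
from h import *
ims=[]
for c in('side','top'):
    ims.append(viewer.read_camera(c)[:,:,::-1])
    print(c,[(n,round(d['confidence'],2),np.round(np.array(d['position']),4)) for n in('mug','mug_handle','board') for d in viewer.landmark_of(c,n)])
s,t=ims
cv2.imwrite('pics/c6.png',np.hstack([cv2.resize(s[70:230,210:370],(400,400)),cv2.resize(t[130:290,75:235],(400,400))]))
E
```

```text
t: 24.87
tcp_pos: [0.5153, 0.145, 0.2682]
orientation: [-0.509, 0.861, -0.001, 0.001]
ft_force: [0.5, 0.8, 0.2]
grip_width: 0.0857
finger_force: 0.0
side [('mug', 0.6, array([0.5997, 0.2994, 0.0936])), ('mug_handle', 0.56, array([0.5914, 0.2404, 0.1299])), ('board', 0.78, array([0.6011, 0.3019, 0.0859])), ('board', 0.51, array([0.5909, 0.2396, 0.1296]))]
top [('mug', 0.74, array([0.5991, 0.3016, 0.0981])), ('mug_handle', 0.26, array([ 0.7057,  0.0149, -0.0042])), ('board', 0.78, array([0.5994, 0.3048, 0.0815]))]
```

View pics/c6.png

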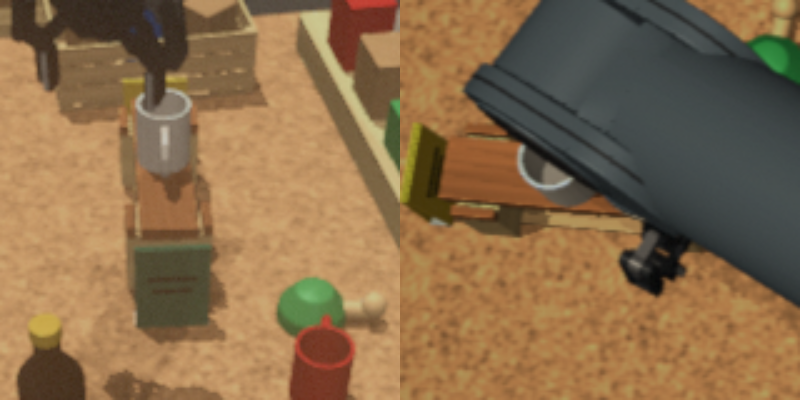

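The mug stands upright mid-board at (165,132) in the side crop. Its handle faces the green card, and the arm is clear.

```bash
python3 -c "
from station import ticket
print(ticket.close_job())"
```

```text
the job is handed in; nothing more can be done
None
```

The job is handed in: the board lies flat across the stand, and the white mug stands upright in its middle with its handle pointing at the green card; no verdict was returned.

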